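# Snap a bag clasp onto its press-stud socket with the bench pliers

## Robot

A 7-joint arm with a two-finger parallel gripper is mounted at the origin on the work surface. World frame = base frame: x ahead of the robot, y to its left, z up, the work surface at z = 0. Lengths are in mm, angles in rad, forces in N, time in s.
With the tool pointing down it reaches from about 400 to 925 mm from the base axis. Payload 4.1 kg.
Tool frame: the origin (TCP) lies between the finger pads; the fingertips stand 17 mm ahead of it and the grasp point (between the pads) lies 2 mm behind it; z points along the fingers, y is the line along which they close (so a half turn about z gives the same grasp; the last joint's range is limited). The gripper opens to 85 mm and grips with 20 to 120 N. Pads are 22 mm wide; open, the fingers measure 114 mm over their backs; the gripper's body (76 mm by 85 mm) begins 54 mm behind the grasp point. The pads swing forward as they close: fully open they stand 13 mm farther back than shut.
Start: joints at [-1.231, 0.398, 0.045, 1.537, -0.019, 1.207, -0.051], TCP at [276.138, 588.463, 248.347] pointing down, gripper open.
Joint ranges: [-2.82, 2.82], [-0.49, 2.23], [-1.37, 1.46], [0, 2.46], [-1.36, 4.5], [0.23, 2], [-2.94, 2.94]. Speed limits (rad/s): [2.57, 2.57, 3.14, 3.14, 3.14, 3.14, 3.14].

## Interface

Orientations are given as a rotation vector (axis times angle).
In Python, from station import env gives the robot as it stands. The module is installed in compiled form; this text tells all that it offers.
- The arm moves only by the tool step_arm, never from a script. Its argument "rows" is a list of rows, each an object of numbers: "x", "y", "z": the shift along the tool's x, y, z in cm; "spin": the turn about the tool's z in rad; "jaw": the closure, from -1 (fully open) to 1 (shut). In form: [{"x": .., "y": .., "z": .., "spin": .., "jaw": ..}, ...]. A call has 1 to 5 rows; each row is the pose to reach, as a shift and turn from the pose commanded when the call began, along the tool's axes at that moment; what a row does not reach only later rows make up. A row lasts 1/8 s, in which the tool goes at most 62.5 mm and 10.7 degrees, less where a joint would pass 70% of its speed; a pose out of reach is approached as far as the arm can. A call with a gripper value outside its range is refused whole. The fingers move at their own pace and stop on an object; the grip force is fixed at half the most. Time passes only in rows, so rows that repeat a pose let the fingers close. It gives the time, the measured TCP pose, the force, the opening and the grip force at its end, in the units of the state.
- env.get_obs(): the state, without advancing time (a new reading comes with each control period).
- env.read_camera(name): name is "scene" or "top" or "wrist"; returns a dict with "color" (480x640x3 uint8, red, green, blue), "mtx" (3x3 intrinsics, pixels), "xyz" and "rotation" of the camera in the world. Camera axes: x right, y down, z forward; pixel columns grow to the right and rows downward; lengths in mm; the calibration is good to about 2 mm. A picture is of the moment at which its call begins. There is no depth.
- env.close_job(): hands the job in; it is judged then, once.
The state is a dict: "time": time; "joints": joint angles; "joint_velocities": joint speeds; "joint_efforts": joint torques, N m; "tcp_pos": TCP position; "eef_rot": TCP orientation; "force": force on the tool from outside, world axes, zero at the start; "torque": the same for the moment, N m; "grip_width": finger opening in mm; "grip_force": force on a finger pad.
Only numpy, scipy, OpenCV 4.12 (cv2) and the standard library are available. Lean on these libraries where they do the work, as an engineer would, in place of code of your own. Each camera call takes 0.05 s, during which the arm holds its last target. There are 200 camera calls.

## Task

Stand the loose brass clasp upright on the wooden ledge between the open jaws of the pliers, with its stud facing the spring socket, and let go of it. Then, with the pliers only, press the free handle towards the clamped one until the stud clicks home, and keep it firmly squeezed flush on the socket for a second, with about 15 N on the handle and never so hard that the clasp is crushed. Let the handle spring open again and leave the other things alone.

Things in the scene. Friction and masses are not known exactly. Their poses are not given: they have to be found in the camera images.
- pliers: Fixed flat-lying steel pliers on a wooden base. Origin: on the bench under the vertical pivot; +y runs to the jaws, -y to the handles. Fixed jaw with socket at -x, moving jaw at +x (jaws at most 58 mm high). One handle is clamped in a grey vice at x +18 to +92, y -85 to -140 mm, 62 mm high; the free handle is on the -x side. Base: x -60 to +70, y -155 to +115, 12 mm thick.
- ledge (a point): Centre of the place where the clasp must stand, on the wooden ledge between the jaws, 30 mm above the bench (pliers x 0, y +65; pliers' axes). Ledge +-28 mm. A clasp centred here and turned like the pliers has its stud tip 3 mm short of the socket face and its back 6 to 18 mm from the moving jaw. The socket draws in a sideways error of 3 mm; its slot is open at the top.
- socket (a point): Home of the stud's ball centre (pliers x -40.5, y +65, z 48 mm; pliers' axes). The socket's flat face, on which the clasp ends flush, is at pliers x -30; its 17 mm wide slot holds two spring pins 7 mm apart, 8 mm deep. From first touch the ball goes 9 mm: about 8 to 12 N at the jaw, then the force drops (click, 2.5 mm before flush) and rises steeply when flush.
- handle: Moving half of the pliers: free handle and moving jaw with round brass nose. Origin: on the bench under the pivot; axes the pliers' when open. It turns about z, counter-clockwise from above, as pressed. Clasp home at 0.42 to 0.65 rad from open: the jaw's screw is set anew each time (+-5.5 mm), so the end must be felt. Return spring 0.28 N m open, 0.65 closed; opens by itself when let go.
- handle_grip (a point): Point to press, level: outer face of the free handle's black grip, 117 mm from the pivot, 48 mm high; moves with the handle. Push square to the line from the pivot, along an arc, roughly pliers +x. Grip 19 mm thick, 38 to 58 mm high, reaching 45 mm inward and 30 mm outward. Pressing takes 3 to 6 N, the click 8 to 12 N; over 25 N here crushes the clasp.
- clasp: Loose brass bag clasp, an upright block 18 (x) x 30 (y) x 56 (z) mm, 120 g, with a steel inlay on its +x face and a ball-headed press stud on its -x face. Origin: centre of its underside; stands on the bench turned by up to 0.6 rad. Best gripped from above across its 30 mm width (along its y) near the top.
- stud (a point): Centre of the stud's ball (12 mm diameter): 19.5 mm from the clasp's centre towards its -x, 18 mm above its underside; neck 7 mm thick. Same axes as the clasp.
- blank: Bystander: turned brass bush, 38 mm diameter, 46 mm high, no stud. Origin: centre of its underside. Leave alone.
- mandrel: Bystander: steel taper on a round wooden foot, 64 mm diameter, 140 mm high. Origin: centre of its underside. Leave alone.
- tray: Bystander: white compartment tray 120 x 280 x 35 mm, fixed, beyond the work. Origin: centre of its underside.

How it is judged:
By the outcome, as a careful person would: the job done as asked, in the order asked, and still so for the second after the job is handed in, with the robot touching nothing.
It also fails if it takes over 67 s, if anything falls off the work surface, if the arm or the gripper's body presses on something with over 40 N, if the wrist force passes 120 N, or if a joint passes its speed limit or range.

## Working session

There is one attempt and no reset: what is moved stays moved. The work goes in short steps, Python scripts to look and compute and a tool call to move; the robot and the scene stay as the last step left them, time stands still between calls to the robot, and variables do not carry over. Pictures are saved under pics/ and viewed, at most 10 in all, crops included, and the job is handed in when it is done.

Besides the shell and the picture viewer there is one more tool, called after "Emit:" by a JSON object that holds its "op" and its "data". step_arm: Moves the arm, as the interface text tells. Its arguments: {"type":"object","properties":{"rows":{"type":"array"}},"required":["rows"]}

```bash
mkdir -p pics
cat > h.py <<'E'
import numpy as np, cv2
from scipy.spatial.transform import Rotation as R
from station import env
def ray(c,u,v):
    d=np.array(c["rotation"])@np.linalg.solve(c["mtx"],[u,v,1.]); return np.array(c["xyz"]),d
def onz(c,u,v,z):
    o,d=ray(c,u,v); return o+d*(z-o[2])/d[2]
def proj(c,p):
    q=np.array(c["rotation"]).T@(np.array(p)-c["xyz"]); q=c["mtx"]@q; return q[:2]/q[2]
def shot(n,f=None):
    c=env.read_camera(n)
    if f: cv2.imwrite("pics/"+f,c["color"][:,:,::-1])
    return c
E
python3 - <<'E'
from h import *
for n in("top","scene"):
    c=shot(n,n+"0.png"); print(n,np.round(c["xyz"]),np.round(c["rotation"],3).tolist(),np.round(c["mtx"][0]))
o=env.get_obs(); print(o)
E
```

```text
top [ 409.  -59. 1130.] [-2.111, 2.126, -0.163] [443.   0. 317.]
scene [1197.  710.  703.] [-0.802, -2.399, 1.267] [484.   0. 319.]
{'time': 0.1, 'joints': array([-1.23100375,  0.39911013,  0.04503895,  1.53773526, -0.01872532,
        1.20686911, -0.05070842]), 'joint_velocities': array([ 0.00062629, -0.00021872, -0.00125322, -0.0037425 ,  0.00042592,
        0.00310391, -0.00136085]), 'joint_efforts': array([ 3.32472970e-03, -4.76259828e+01,  1.37017451e+00, -2.54948509e+01,
        1.19772769e-02,  5.09500620e-03, -8.58364899e-06]), 'tcp_pos': array([275.898269  , 587.965462  , 247.38079344]), 'eef_rot': array([-6.83535496e-01, -3.06604687e+00,  2.63489812e-03]), 'force': array([ 0.82304195, -0.47005735, -0.18587431]), 'torque': array([ 0.03739588,  0.07518976, -0.00203227]), 'grip_force': 0.0, 'grip_width': 85.44167857542072}
```

View pics/top0.png

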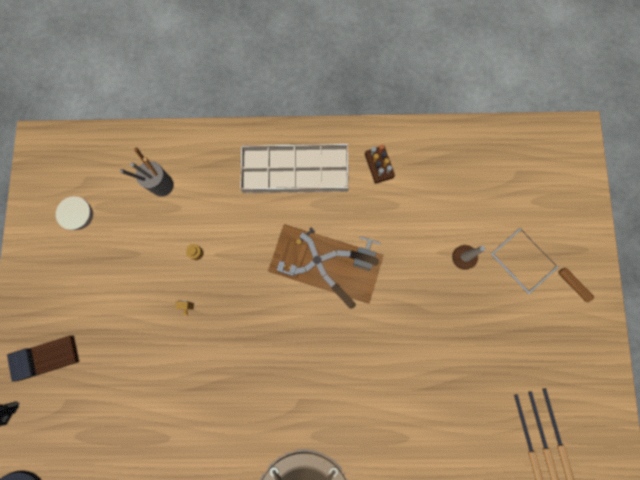

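View pics/scene0.png

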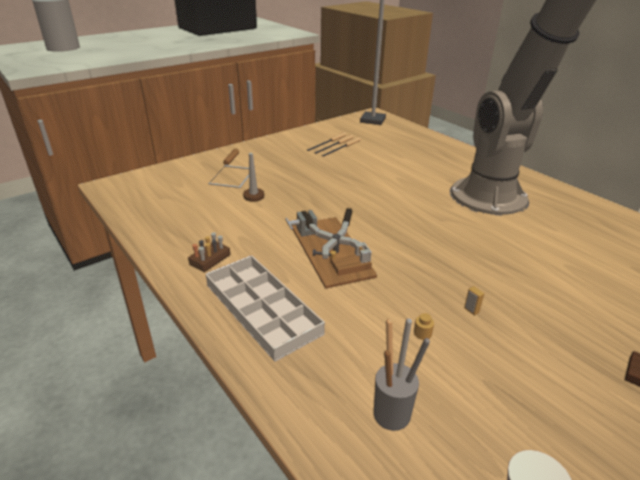

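The top view shows the pliers base with corners near (289,226), (383,257), (370,302) and (269,271), jaws to the left. The clasp is near (183,307), the bush near (194,252) and the mandrel near (466,257). The scene view agrees. Camera rotation is a rotation vector.

```bash
sed -i 's/np.array(c\["rotation"\])/R.from_rotvec(c["rotation"]).as_matrix()/' h.py
python3 - <<'E'
from h import *
c=shot("top")
for (u,v) in [(289,226),(383,257),(370,302),(269,271)]: print(np.round(onz(c,u,v,12)))
print("clasp",onz(c,184,307,56).round(),"blank",onz(c,194,252,46).round())
im=c["color"]
a=cv2.resize(im[215:315,255:395],None,fx=5,fy=5,interpolation=3)
b=cv2.resize(im[280:330,160:210],None,fx=5,fy=5,interpolation=3); k=np.zeros((500,800,3),np.uint8);k[:500,:700]=a;
k[0:100,700:]=cv2.resize(b,(100,100)) 
cv2.imwrite("pics/c1.png",k[:,:,::-1])
E
```

```text
[660.  37.  12.]
[ 577. -203.   12.]
[ 464. -167.   12.]
[544.  88.  12.]
clasp [452. 287.  56.] blank [589. 272.  46.]
```

View pics/c1.png

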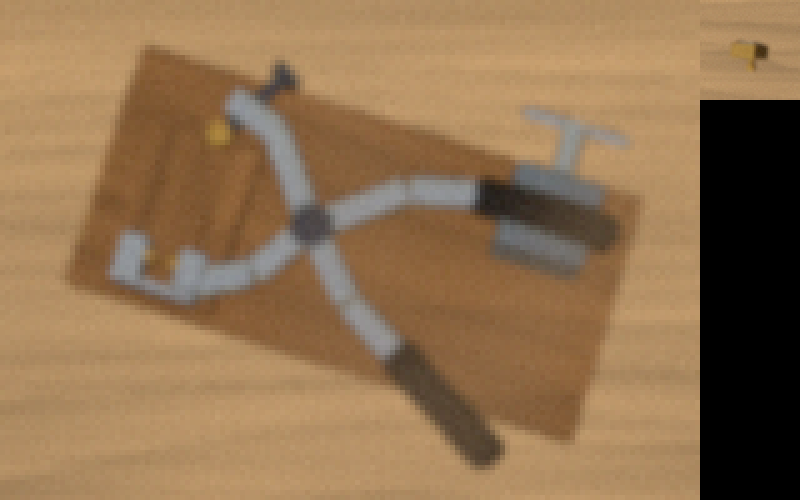

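Corners refined from the crop (5x): (284.4,224), (383,254), (370,303), (269,272). The brass nose is at (298.6,241.4), and the socket is at the lower left around (287,267).

```bash
cat >> h.py <<'E'
def fit(model,w):  # 2D rigid: world = Rm@model + t
    a=np.array(model,float);b=np.array(w,float)[:,:2];A=a-a.mean(0);B=b-b.mean(0)
    th=np.arctan2((A[:,0]*B[:,1]-A[:,1]*B[:,0]).sum(),(A*B).sum()); c,s=np.cos(th),np.sin(th)
    M=np.array([[c,-s],[s,c]]); t=b.mean(0)-M@a.mean(0); return th,t,b-(a@M.T+t)
def goto(p,ydir=None):
    """shift (cm, tool axes) to TCP p; spin so that tool y lies along world angle ydir (mod pi)"""
    o=env.get_obs(); M=R.from_rotvec(o["eef_rot"]).as_matrix(); d=M.T@(np.array(p)-o["tcp_pos"])/10
    s=0 
    if ydir is not None:
        y=np.arctan2(M[1,1],M[0,1]); s=-(ydir-y); s=(s+np.pi/2)%np.pi-np.pi/2
    print("shift",d.round(2),"spin",round(s,3),"t",o["time"],"tcp",o["tcp_pos"].round(1),"tilt",M[:,2].round(3),"j",o["joints"].round(2))
E
python3 - <<'E'
from h import *
c=shot("top")
px=[(284.4,224),(383,254),(370,303),(269,272)]
print(fit([(70,115),(70,-155),(-60,-155),(-60,115)],[onz(c,u,v,12) for u,v in px]))
im=c["color"][280:330,160:210]; h=cv2.cvtColor(im,cv2.COLOR_RGB2HSV)
cl=onz(c,184,306,56); print(cl)
goto([cl[0],cl[1],220])
w=env.read_camera("wrist");print(w["xyz"],w["rotation"],w["mtx"][0])
E
```

```text
(np.float64(-0.3045161147147125), array([564.38673427, -37.75593939]), array([[ 0.12164244, -1.80243369],
       [ 0.09778701,  3.47100786],
       [ 0.40612223,  0.79414803],
       [-0.62555168, -2.46272221]]))
[454.64540804 287.07836198  56.        ]
shift [-28.96 -19.66   2.79] spin 0 t 0.2 tcp [276.  588.1 247.7] tilt [-0.    -0.001 -1.   ] j [-1.23  0.4   0.05  1.54 -0.02  1.21 -0.05]
[209.41342035 620.99150708 373.28407928] [2.43285118 1.54535445 0.22833993] [367.45159394   0.         318.28352478]
```

Emit:
{"op": "step_arm", "data": {"rows": [{"x": -5, "y": -3.4, "z": 0.5}, {"x": -10, "y": -6.8, "z": 1}, {"x": -15, "y": -10.2, "z": 1.5}, {"x": -20, "y": -13.6, "z": 2}, {"x": -25, "y": -17, "z": 2.5}]}}

```text
validation failed for argument at $.ro...
```

Emit:
{"op": "step_arm", "data": {"rows": [{"x": -4, "y": -2.7, "z": 0.3}, {"x": -4, "y": -2.7, "z": 0.3}, {"x": -4, "y": -2.7, "z": 0.3}]}}

```text
validation failed for argument at $.ro...
```

Run:
```python
from h import *
c=shot("wrist","w1.png"); goto([454.6,287,220])
print(proj(c,[454.6,287,56]))
```

```text
shift [-28.96 -19.69   2.81] spin 0 t 0.3 tcp [276.  588.3 248. ] tilt [-0.    -0.001 -1.   ] j [-1.23  0.4   0.05  1.54 -0.02  1.21 -0.05]
[141.13471448 474.14006598]
```

View pics/w1.png

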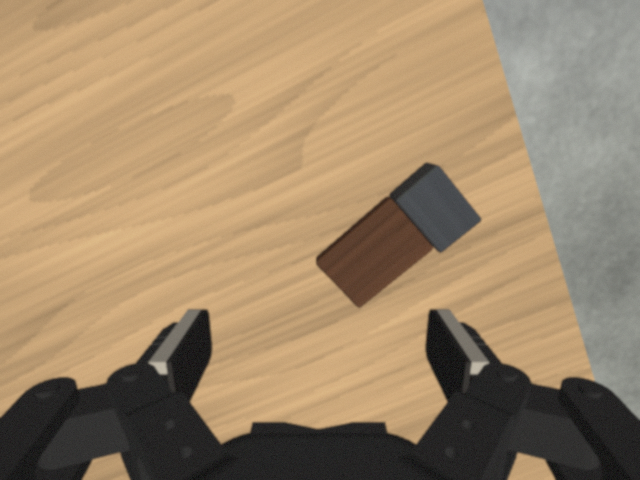

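The move was refused, probably because every key is needed. The picture only shows the brush block from the start pose.

Emit:
{"op": "step_arm", "data": {"rows": [{"x": -5, "y": -3.4, "z": 0.5, "spin": 0, "jaw": -1}, {"x": -10, "y": -6.8, "z": 1, "spin": 0, "jaw": -1}, {"x": -15, "y": -10.2, "z": 1.5, "spin": 0, "jaw": -1}, {"x": -20, "y": -13.6, "z": 2, "spin": 0, "jaw": -1}, {"x": -25, "y": -17, "z": 2.5, "spin": 0, "jaw": -1}]}}

```text
time: 0.92
tcp_pos: [431.1, 326.6, 223.4]
eef_rot: [0.683, 3.066, 0.001]
force: [2.3, -0.1, 0.4]
grip_width: 85.6
grip_force: 0.0
```

Emit:
{"op": "step_arm", "data": {"rows": [{"x": -5, "y": -1.3, "z": 0.3, "spin": 0, "jaw": -1}, {"x": -10, "y": -2.7, "z": 0.3, "spin": 0, "jaw": -1}, {"x": -10, "y": -2.7, "z": 0.3, "spin": 0, "jaw": -1}]}}

```text
time: 1.3
tcp_pos: [512.8, 256.5, 220.5]
eef_rot: [0.697, 3.061, -0.002]
force: [-0.2, -0.3, -0.0]
grip_width: 85.2
grip_force: 0.0
```

Run:
```python
from h import *
c=shot("wrist","w2.png"); goto([454.6,287,220])
print(proj(c,[454.6,287,56]))
```

```text
shift [6.25 0.09 0.03] spin 0 t 1.35 tcp [510.7 259.3 220.3] tilt [ 0. -0. -1.] j [-0.73  0.29  0.23  1.76 -0.07  1.1   0.65]
[319.91886296 144.34051129]
```

View pics/w2.png

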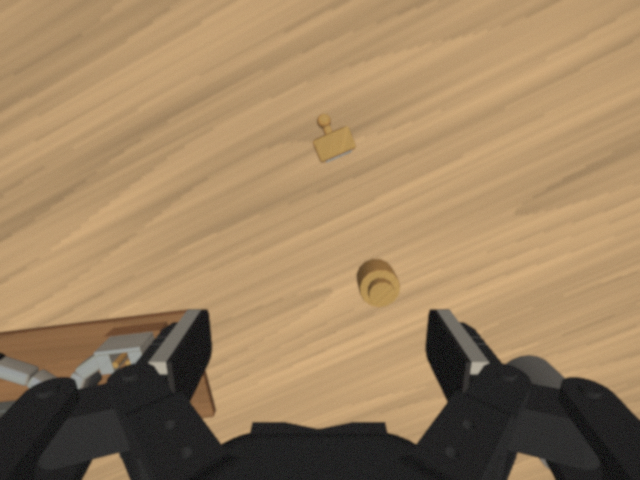

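Clasp top face is at about (314,143), (349,127), (355,148), (321,160) with the stud at (324,121). The bush is at (379,285) and the socket end of the pliers at (120,360).

Run:
```python
from h import *
c=shot("wrist"); h=cv2.cvtColor(c["color"],cv2.COLOR_RGB2HSV); 
x0,y0=300,105; s=h[y0:175,x0:365]
print(s[38,33],s[5,5],s[16,24])
m=((s[...,1]>150)&(s[...,0]<28)).astype(np.uint8)
print(m.sum()); 
m2=cv2.morphologyEx(m,cv2.MORPH_OPEN,np.ones((9,9),np.uint8))
k=max(cv2.findContours(m2,0,2)[0],key=cv2.contourArea); (u,v),wh,a=cv2.minAreaRect(k); u+=x0;v+=y0
print(u,v,wh,a)
b=cv2.boxPoints(((u,v),wh,a)); P=np.array([onz(c,*q,56) for q in b]); print(P.round(1),[np.linalg.norm(P[i]-P[i-1]).round(1) for i in range(4)])
C=P.mean(0); S=onz(c,324,121,18); print("centre",C,"stud",S,np.linalg.norm((S-C)[:2]))
d=(C-S)[:2]; print("yaw of +x",np.arctan2(d[1],d[0]))
e=P[1]-P[0]; f=P[2]-P[1]; print(np.arctan2(e[1],e[0]),np.arctan2(f[1],f[0]))
```

```text
[ 19 131 179] [ 16  99 191] [ 19 132 179]
0Traceback (most recent call last):
  File "<stdin>", line 8, in <module>
ValueError: max() iterable argument is empty
```

Run:
```python
from h import *
c=shot("wrist"); h=cv2.cvtColor(c["color"],cv2.COLOR_RGB2HSV); 
x0,y0=300,105; s=h[y0:175,x0:365]
m=((s[...,1]>118)).astype(np.uint8)
print(m.sum()); 
m2=cv2.morphologyEx(m,cv2.MORPH_OPEN,np.ones((9,9),np.uint8))
k=max(cv2.findContours(m2,0,2)[0],key=cv2.contourArea); (u,v),wh,a=cv2.minAreaRect(k); u+=x0;v+=y0
print(u,v,wh,a)
b=cv2.boxPoints(((u,v),wh,a)); P=np.array([onz(c,*q,56) for q in b]); print(P.round(1),[np.linalg.norm(P[i]-P[i-1]).round(1) for i in range(4)])
C=P.mean(0); S=onz(c,324,121,18); print("centre",C,"stud",S,np.linalg.norm((S-C)[:2]))
d=(C-S)[:2]; print("yaw of +x",np.arctan2(d[1],d[0]))
e=P[1]-P[0]; f=P[2]-P[1]; print(np.arctan2(e[1],e[0]),np.arctan2(f[1],f[0]))
goto([C[0],C[1],47],np.arctan2(d[1],d[0])+np.pi/2)
```

```text
1121
329.4310359954834 149.32758712768555 (27.29721450805664, 38.810325622558594) 68.19859313964844
[[445.8 282.5  56. ]
 [447.9 311.5  56. ]
 [468.2 311.   56. ]
 [466.2 281.3  56. ]] [np.float64(20.5), np.float64(29.2), np.float64(20.2), np.float64(29.7)]
centre [457.0367966  296.57763864  56.        ] stud [435.76331466 302.5658242   18.        ] 22.100212671971157
yaw of +x -0.27438606104148366
1.4971405382392986 -0.027409560390898906
shift [ 6.11  0.91 17.32] spin -0.163 t 1.45 tcp [508.6 262.3 220.2] tilt [-0.001  0.001 -1.   ] j [-0.74  0.29  0.23  1.77 -0.07  1.1   0.65]
```

Run:
```python
from h import *
goto([507,294,150],1.52)
```

```text
shift [1.48 2.8  7.02] spin -0.387 t 1.45 tcp [508.6 262.3 220.2] tilt [-0.001  0.001 -1.   ] j [-0.74  0.29  0.23  1.77 -0.07  1.1   0.65]
```

Emit:
{"op": "step_arm", "data": {"rows": [{"x": 0.7, "y": 1.4, "z": 3, "spin": -0.18, "jaw": -1}, {"x": 1.5, "y": 2.8, "z": 6, "spin": -0.36, "jaw": -1}, {"x": 1.5, "y": 2.8, "z": 7, "spin": -0.39, "jaw": -1}, {"x": 1.5, "y": 2.8, "z": 7, "spin": -0.39, "jaw": -1}, {"x": 1.5, "y": 2.8, "z": 7, "spin": -0.39, "jaw": -1}]}}

```text
time: 2.08
tcp_pos: [508.4, 292.9, 151.6]
eef_rot: [0.08, 3.139, 0.001]
force: [-0.7, 0.7, -0.6]
grip_width: 85.4
grip_force: 0.0
```

Run:
```python
from h import *
c=shot("wrist","w3.png"); h=cv2.cvtColor(c["color"],cv2.COLOR_RGB2HSV)
q=proj(c,[457,296.6,56]).astype(int); print(q)
x0,y0=q[0]-60,max(q[1]-60,0); s=h[y0:y0+120,x0:x0+120]
m=(s[...,1]>118).astype(np.uint8)
cv2.imwrite("pics/w3c.png",np.hstack([cv2.resize(c["color"][y0:y0+120,x0:x0+120,::-1],(400,400)),cv2.resize(cv2.merge([m*255]*3),(400,400))]))
m2=cv2.morphologyEx(m,cv2.MORPH_OPEN,np.ones((15,15),np.uint8))
k=max(cv2.findContours(m2,0,2)[0],key=cv2.contourArea); (u,v),wh,a=cv2.minAreaRect(k); u+=x0;v+=y0
b=cv2.boxPoints(((u,v),wh,a)); P=np.array([onz(c,*q,56) for q in b]); print(u,v,P.round(1),[np.linalg.norm(P[i]-P[i-1]).round(1) for i in range(4)])
print("centre",P.mean(0),x0,y0)
for i in range(2):
    e=P[i+1]-P[i]; print(np.arctan2(e[1],e[0]))
goto([*P.mean(0)[:2],47])
```

```text
[318 171]
318.0 172.5 [[447.1 283.   56. ]
 [448.5 311.1  56. ]
 [467.8 310.5  56. ]
 [466.3 281.7  56. ]] [np.float64(19.3), np.float64(28.1), np.float64(19.3), np.float64(28.9)]
centre [457.44641328 296.57500522  56.        ] 258 111
1.5194430610014975
-0.03239902390580607
shift [ 5.14  0.09 10.46] spin 0 t 2.125 tcp [508.5 293.  151.7] tilt [ 0.002  0.001 -1.   ] j [-0.71  0.38  0.14  1.8  -0.06  0.96  0.98]
```

View pics/w3c.png

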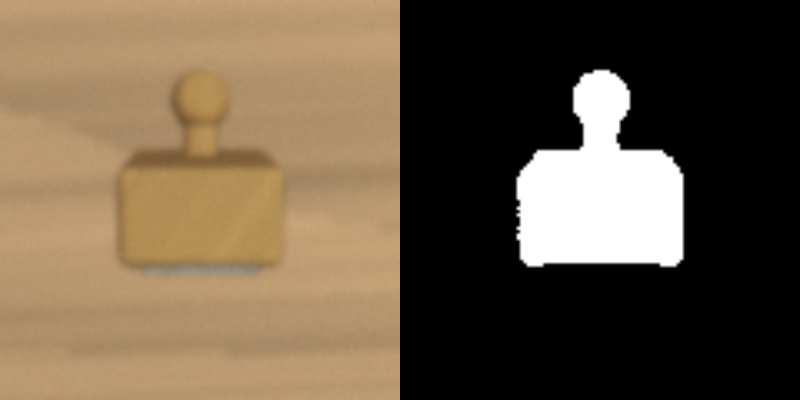

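The crop shows the clasp aligned with the tool and its top face centred at about (318.6,175.8), i.e. (458.5, 296.6). The stud points away from the gripper, towards world -x.

Emit:
{"op": "step_arm", "data": {"rows": [{"x": 2.5, "y": 0.1, "z": 2, "spin": 0.0, "jaw": -1}, {"x": 5, "y": 0.1, "z": 5, "spin": 0, "jaw": -1}, {"x": 5, "y": 0.1, "z": 9, "spin": 0, "jaw": -1}, {"x": 5, "y": 0.1, "z": 10.45, "spin": 0, "jaw": -1}, {"x": 5, "y": 0.1, "z": 10.45, "spin": 0, "jaw": -1}]}}

```text
time: 2.75
tcp_pos: [458.2, 296.3, 45.9]
eef_rot: [0.078, 3.141, -0.001]
force: [0.1, 0.5, 0.1]
grip_width: 85.5
grip_force: 0.0
```

Emit:
{"op": "step_arm", "data": {"rows": [{"x": 0, "y": 0, "z": 0, "spin": 0, "jaw": 0.3}, {"x": 0, "y": 0, "z": 0, "spin": 0, "jaw": 1}, {"x": 0, "y": 0, "z": 0, "spin": 0, "jaw": 1}, {"x": 0, "y": 0, "z": 0, "spin": 0, "jaw": 1}, {"x": 0, "y": 0, "z": 0, "spin": 0, "jaw": 1}]}}

```text
time: 3.38
tcp_pos: [458.3, 296.8, 46.7]
eef_rot: [0.077, 3.14, 0.001]
force: [-0.9, -0.4, 5.3]
grip_width: 29.0
grip_force: 60.1
```

Emit:
{"op": "step_arm", "data": {"rows": [{"x": 0, "y": 0, "z": -5, "spin": 0, "jaw": 1}, {"x": 0, "y": 0, "z": -10, "spin": 0, "jaw": 1}, {"x": -2, "y": -2, "z": -14.3, "spin": 0, "jaw": 1}, {"x": -4, "y": -6, "z": -14.3, "spin": 0.1, "jaw": 1}, {"x": -7, "y": -10.5, "z": -14.3, "spin": 0.2, "jaw": 1}]}}

```text
time: 4.0
tcp_pos: [522.5, 188.3, 189.3]
eef_rot: [0.39, 3.117, 0.002]
force: [0.7, -0.6, -1.7]
grip_width: 29.1
grip_force: 59.7
```

Run:
```python
from h import *
th=-.3045; c,s=np.cos(th),np.sin(th); p=np.array([564.4,-37.8])+np.array([[c,-s],[s,c]])@[60,65]
goto([*p,190],th+np.pi/2)
```

```text
shift [-15.99 -14.72  -0.09] spin 0.055 t 4.0 tcp [522.5 188.3 189.3] tilt [ 0.001  0.001 -1.   ] j [-0.61  0.29  0.23  1.84 -0.08  1.02  0.97]
```

Emit:
{"op": "step_arm", "data": {"rows": [{"x": -4, "y": -4, "z": 0, "spin": 0.055, "jaw": 1}, {"x": -8, "y": -8, "z": 0, "spin": 0.055, "jaw": 1}, {"x": -12, "y": -12, "z": 0, "spin": 0.055, "jaw": 1}, {"x": -16, "y": -14.7, "z": 0, "spin": 0.055, "jaw": 1}, {"x": -16, "y": -14.7, "z": 0, "spin": 0.055, "jaw": 1}]}}

```text
time: 4.62
tcp_pos: [642.7, 1.0, 188.2]
eef_rot: [0.486, 3.103, -0.005]
force: [-0.3, 0.2, -1.4]
grip_width: 28.7
grip_force: 59.7
```

Emit:
{"op": "step_arm", "data": {"rows": [{"x": 0, "y": 0, "z": 0, "spin": 0, "jaw": 1}, {"x": 0, "y": 0, "z": 0, "spin": 0, "jaw": 1}]}}

```text
time: 4.88
tcp_pos: [640.6, 8.5, 188.4]
eef_rot: [-0.471, -3.105, -0.002]
force: [0.2, -0.4, -1.5]
grip_width: 28.7
grip_force: 59.7
```

Run:
```python
from h import *
c=shot("wrist","w4.png"); goto([0,0,0])
th=-.3045; C,s=np.cos(th),np.sin(th); M=np.array([[C,-s],[s,C]])
for q in [(-30,65,58),(70,115,12),(-60,115,12),(0,65,30),(28,93,30),(-28,93,30),(0,0,58)]: print(q,proj(c,[*(np.array([564.4,-37.8])+M@q[:2]),q[2]]).round(1))
```

```text
shift [ 60.92 -19.82  18.91] spin 0 t 4.925 tcp [640.8   8.4 188.6] tilt [-0.001  0.001 -1.   ] j [-0.31  0.45  0.31  1.63 -0.15  1.09  1.32]
(-30, 65, 58) [313.6 109.9]
(70, 115, 12) [372.9 238. ]
(-60, 115, 12) [380.8  71.4]
(0, 65, 30) [314.1 154.7]
(28, 93, 30) [350.2 192. ]
(-28, 93, 30) [352.4 115.3]
(0, 0, 58) [217.9 156.6]
```

View pics/w4.png

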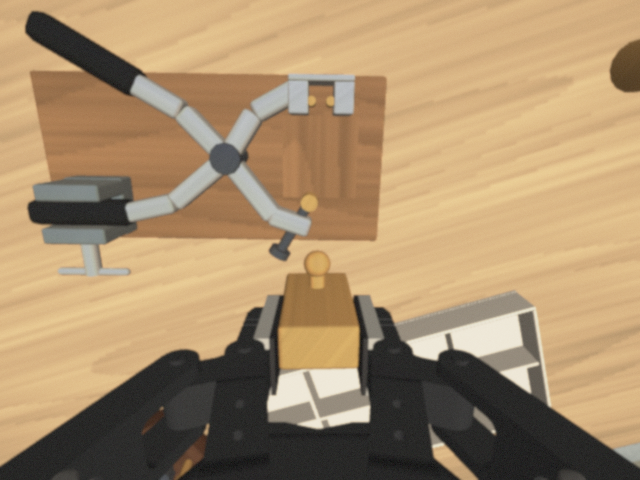

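The wrist view shows the base corners at (386,76), (376,241) and (31,71). The socket blocks are u 290–308 and 334–354, ending at v≈114, so the slot centre is u≈321. The pivot is at (225,158), the nose at (309,203) and the clasp's ball at (317,263).

Run:
```python
from h import *
c=shot("wrist"); h=cv2.cvtColor(c["color"],cv2.COLOR_RGB2HSV).astype(int)
print("row90", h[88:92,284:362,1].mean(0).astype(int).tolist())
print("col299",[(v,*h[v,297:302,1:].mean(0).astype(int)) for v in range(74,122,2)])
print("col344",[(v,*h[v,342:347,1:].mean(0).astype(int)) for v in range(74,122,2)])
o=env.get_obs();M=R.from_rotvec(o["eef_rot"]).as_matrix()
t=o["tcp_pos"]; print("ball pred",proj(c,t+M@[19.5,0,46.7-18]),"topcorners",[proj(c,t+M@[a,b,46.7-56]).round(1) for a in(-9,9) for b in(-15,15)])
px=[(386,76),(376,241),(31,71)]
P=[onz(c,u,v,12) for u,v in px]
m=[(-60,115),(70,115),(-60,-155)]
print(fit(m,P))
```

```text
row90 [5, 5, 4, 1, 4, 2, 4, 7, 6, 7, 7, 7, 7, 6, 9, 8, 7, 8, 7, 7, 9, 6, 2, 12, 46, 94, 118, 125, 127, 126, 127, 126, 125, 128, 127, 125, 126, 127, 127, 129, 126, 129, 126, 126, 125, 125, 126, 121, 111, 73, 29, 8, 2, 7, 7, 7, 7, 8, 8, 8, 9, 7, 7, 6, 8, 7, 7, 8, 3, 13, 54, 101, 122, 126, 125, 126, 126, 125]
col299 [(74, np.int64(12), np.int64(190)), (76, np.int64(4), np.int64(187)), (78, np.int64(15), np.int64(170)), (80, np.int64(8), np.int64(155)), (82, np.int64(8), np.int64(190)), (84, np.int64(8), np.int64(190)), (86, np.int64(8), np.int64(191)), (88, np.int64(7), np.int64(190)), (90, np.int64(8), np.int64(191)), (92, np.int64(7), np.int64(188)), (94, np.int64(5), np.int64(185)), (96, np.int64(5), np.int64(184)), (98, np.int64(5), np.int64(186)), (100, np.int64(4), np.int64(188)), (102, np.int64(5), np.int64(189)), (104, np.int64(4), np.int64(188)), (106, np.int64(5), np.int64(189)), (108, np.int64(5), np.int64(188)), (110, np.int64(4), np.int64(184)), (112, np.int64(11), np.int64(141)), (114, np.int64(76), np.int64(107)), (116, np.int64(122), np.int64(149)), (118, np.int64(126), 
[... 516 characters left out ...]
t64(5), np.int64(187)), (102, np.int64(4), np.int64(188)), (104, np.int64(5), np.int64(189)), (106, np.int64(5), np.int64(189)), (108, np.int64(4), np.int64(189)), (110, np.int64(4), np.int64(187)), (112, np.int64(4), np.int64(168)), (114, np.int64(42), np.int64(105)), (116, np.int64(115), np.int64(131)), (118, np.int64(126), np.int64(147)), (120, np.int64(126), np.int64(148))]
ball pred [315.06784053 261.88636307] topcorners [array([273.7, 369.4]), array([355.1, 369.4]), array([271.9, 325.7]), array([356.6, 325.7])]
(np.float64(-0.3160839683974812), array([567.66942732, -34.20276664]), array([[-0.36272785, -1.02779287],
       [-0.6226956 , -0.68176812],
       [ 0.98542345,  1.70956098]]))
```

Run:
```python
from h import *
c=shot("wrist"); h=cv2.cvtColor(c["color"],cv2.COLOR_RGB2HSV).astype(int)
print("row350",h[348:353,265:372,1].mean(0).astype(int).tolist())
print("col318V",h[240:375,316:321,2].mean(1).astype(int).tolist())
print("row263V",h[261:266,295:340,2].mean(0).astype(int).tolist())
F=onz(c,320.8,112.5,58);F2=onz(c,320.8,90,58); print(F)
for th,t in [(-.316,(567.67,-34.2))]:
    C,s=np.cos(th),np.sin(th);M=np.array([[C,-s],[s,C]]); print(M@[-30,65]+t, M@[0,65]+t, "from F",F[:2]+M@[30,0])
a=onz(c,308.3,90,58);b=onz(c,333.2,90,58);print(np.linalg.norm(a-b))
k=env.get_obs();print(k["tcp_pos"],k["eef_rot"])
```

```text
row350 [26, 27, 23, 26, 26, 28, 29, 27, 30, 29, 31, 37, 114, 132, 137, 139, 136, 135, 133, 132, 132, 133, 133, 132, 133, 132, 133, 132, 132, 132, 132, 132, 133, 133, 133, 133, 132, 134, 133, 132, 132, 133, 133, 132, 132, 132, 132, 133, 133, 133, 133, 132, 133, 133, 133, 133, 133, 132, 132, 133, 132, 134, 132, 131, 131, 132, 132, 132, 133, 133, 133, 132, 133, 132, 131, 130, 130, 131, 131, 132, 132, 132, 132, 132, 132, 132, 132, 133, 132, 133, 134, 135, 135, 135, 128, 80, 27, 34, 25, 23, 28, 26, 28, 27, 27, 28, 24]
col318V [213, 220, 221, 222, 223, 223, 223, 222, 221, 215, 198, 187, 190, 201, 207, 210, 212, 212, 212, 212, 212, 212, 212, 212, 212, 212, 212, 213, 212, 212, 212, 211, 208, 202, 191, 181, 185, 200, 209, 212, 212, 211, 212, 211, 213, 212, 210, 205, 188, 166, 154, 154, 154, 155, 155, 154, 155, 156, 155, 156, 155, 155, 155, 154, 156, 156, 155, 156, 156, 156, 156, 155, 155, 155, 156, 156, 156, 156, 156, 157, 158, 156, 155, 157, 158, 164, 176, 190, 199, 206, 208, 208, 207, 208, 207, 208, 207, 208, 209, 208, 209, 210, 211, 212, 212, 211, 211, 212, 210, 210, 210, 210, 210, 211, 211, 210, 210, 211, 210, 209, 210, 210, 210, 210, 211, 209, 205, 200, 204, 222, 234, 238, 238, 238, 238]
row263V [223, 223, 223, 224, 225, 224, 224, 218, 199, 167, 161, 178, 194, 204, 212, 215, 214, 212, 212, 210, 210, 209, 211, 212, 213, 214, 214, 214, 213, 211, 210, 208, 205, 200, 195, 202, 217, 221, 222, 221, 221, 221, 222, 221, 221]
[558.55409755  36.83607199  58.        ]
[559.3552797   36.90460904] [587.86986232  27.58159566] from F [587.06868016  27.51305862]
16.09517433309276
[641.01624183   7.83786528 188.86930295] [-4.72168028e-01 -3.10569738e+00 -1.03837323e-03]
```

Run:
```python
from h import *
goto([587.3,26.9,109],-.315+np.pi/2)
```

```text
shift [5.69 0.22 7.99] spin 0.013 t 5.025 tcp [641.    7.8 188.9] tilt [-0.     0.001 -1.   ] j [-0.31  0.45  0.31  1.63 -0.15  1.09  1.32]
```

Emit:
{"op": "step_arm", "data": {"rows": [{"x": 3, "y": 0.1, "z": 2, "spin": 0.013, "jaw": 1}, {"x": 5.7, "y": 0.2, "z": 5, "spin": 0.013, "jaw": 1}, {"x": 5.7, "y": 0.2, "z": 8, "spin": 0.013, "jaw": 1}, {"x": 5.7, "y": 0.2, "z": 8, "spin": 0.013, "jaw": 1}, {"x": 5.7, "y": 0.2, "z": 8, "spin": 0.013, "jaw": 1}]}}

```text
time: 5.65
tcp_pos: [588.8, 25.5, 110.1]
eef_rot: [0.495, 3.1, 0.001]
force: [0.7, 0.2, -1.1]
grip_width: 29.5
grip_force: 59.7
```

Run:
```python
from h import *
c=shot("wrist"); goto([587.3,26.9,77],-.315+np.pi/2)
a=cv2.resize(c["color"][150:350,190:450,::-1],None,fx=3,fy=3,interpolation=3); cv2.imwrite("pics/w5.png",a)
```

```text
shift [0.23 0.08 3.34] spin -0.002 t 5.7 tcp [589.2  25.4 110.4] tilt [ 0.003  0.    -1.   ] j [-0.35  0.45  0.3   1.83 -0.16  0.88  1.28]
```

View pics/w5.png

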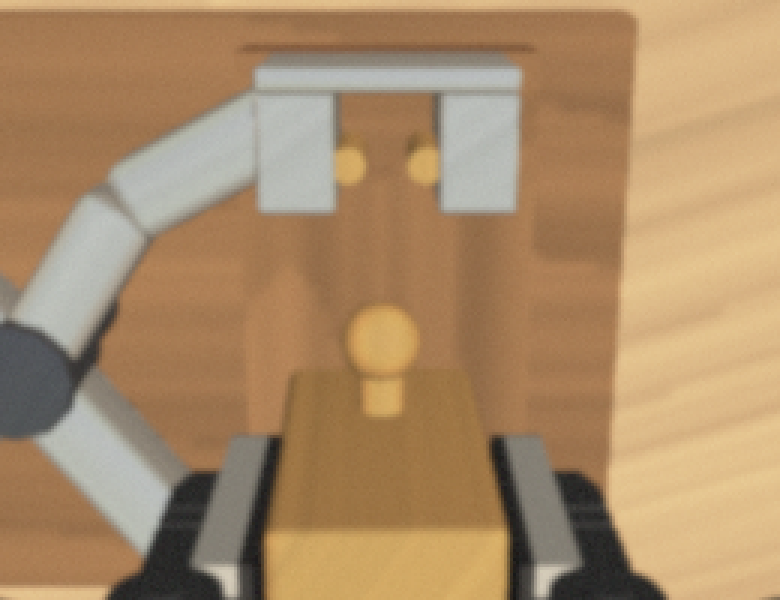

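The slot centre is at crop u≈387, the pins at 348 and 425, and the ball at (382,342): about 0.7 mm low in y. I'll check x too.

Run:
```python
from h import *
c=shot("wrist"); o=env.get_obs(); M=R.from_rotvec(o["eef_rot"]).as_matrix(); t=o["tcp_pos"]
f=lambda u,v,z: (M.T@(onz(c,190+u/3,150+v/3,z)-t)).round(2)
print("face",f(387.5,212,58),"ball",f(382.5,342,t[2]-28.7),t)
```

```text
face [32.58  1.7  52.37] ball [18.32  0.92 28.65] [589.13683063  25.34671337 110.45999144]
```

Emit:
{"op": "step_arm", "data": {"rows": [{"x": 0.28, "y": 0.08, "z": 0, "spin": 0, "jaw": 1}, {"x": 0.28, "y": 0.08, "z": 1.2, "spin": 0, "jaw": 1}, {"x": 0.28, "y": 0.08, "z": 2.4, "spin": 0, "jaw": 1}, {"x": 0.28, "y": 0.08, "z": 3.2, "spin": 0, "jaw": 1}, {"x": 0.28, "y": 0.08, "z": 3.3, "spin": 0, "jaw": 1}]}}

```text
time: 6.38
tcp_pos: [584.4, 26.5, 76.3]
eef_rot: [-0.496, -3.099, 0.001]
force: [-4.9, -1.1, 13.3]
grip_width: 28.8
grip_force: 61.5
```

Emit:
{"op": "step_arm", "data": {"rows": [{"x": 0, "y": 0, "z": 0, "spin": 0, "jaw": 1}, {"x": 0, "y": 0, "z": 0, "spin": 0, "jaw": 1}]}}

```text
time: 6.62
tcp_pos: [584.4, 26.5, 76.3]
eef_rot: [-0.496, -3.1, 0.001]
force: [-4.1, -0.6, 8.2]
grip_width: 29.3
grip_force: 61.0
```

Emit:
{"op": "step_arm", "data": {"rows": [{"x": 0, "y": 0, "z": -0.1, "spin": 0, "jaw": 1}, {"x": 0, "y": 0, "z": -0.1, "spin": 0, "jaw": 1}]}}

```text
time: 6.88
tcp_pos: [585.3, 27.0, 76.4]
eef_rot: [0.495, 3.102, -0.0]
force: [0.3, 0.1, 0.2]
grip_width: 29.2
grip_force: 59.8
```

Run:
```python
from h import *
c=shot("wrist"); o=env.get_obs(); M=R.from_rotvec(o["eef_rot"]).as_matrix(); t=o["tcp_pos"]; print(t,o["force"])
for q in [(19.5,0,28.7),(30,0,19),(33,0,19),(9,15,47),(9,-15,47)]: print(q,proj(c,t+M@q).round(1))
a=cv2.resize(c["color"][180:310,220:420,::-1],None,fx=4,fy=4,interpolation=3); cv2.imwrite("pics/w6.png",a)
```

```text
[585.3054054   26.96892478  76.4426606 ] [-0.30711578 -0.02062292 -1.35484597]
(19.5, 0, 28.7) [315.5 261.4]
(30, 0, 19) [315.3 245.2]
(33, 0, 19) [315.2 238.1]
(9, 15, 47) [345.8 269. ]
(9, -15, 47) [285.9 269. ]
```

View pics/w6.png

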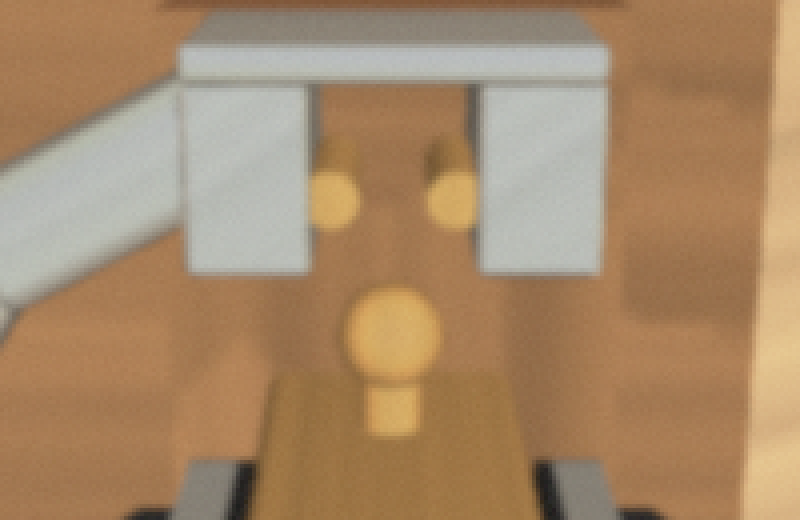

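The slot centre is at crop u 394 and the ball at 393.5, so it's laterally centred. The gap to the face is about 2.6 mm and the clasp is parallel to it. Lowering slightly and releasing.

Emit:
{"op": "step_arm", "data": {"rows": [{"x": 0, "y": 0, "z": 0.06, "spin": 0, "jaw": 1}, {"x": 0, "y": 0, "z": 0.06, "spin": 0, "jaw": 0.3}, {"x": 0, "y": 0, "z": 0.06, "spin": 0, "jaw": 0}, {"x": 0, "y": 0, "z": 0.06, "spin": 0, "jaw": -0.3}, {"x": 0, "y": 0, "z": 0.06, "spin": 0, "jaw": -0.3}]}}

```text
time: 7.55
tcp_pos: [585.2, 27.2, 76.1]
eef_rot: [0.495, 3.102, 0.0]
force: [0.2, -0.1, -0.4]
grip_width: 55.5
grip_force: 0.0
```

Emit:
{"op": "step_arm", "data": {"rows": [{"x": 0, "y": 0, "z": 0, "spin": 0, "jaw": -0.3}, {"x": 0, "y": 0, "z": -1.5, "spin": 0, "jaw": -0.3}, {"x": 0, "y": 0, "z": -5, "spin": 0, "jaw": -0.3}, {"x": 0, "y": 0, "z": -8, "spin": 0, "jaw": -0.3}, {"x": 0, "y": 0, "z": -8, "spin": 0, "jaw": -0.3}]}}

```text
time: 8.18
tcp_pos: [587.6, 27.0, 159.9]
eef_rot: [0.495, 3.096, 0.004]
force: [-0.0, 0.1, -0.2]
grip_width: 55.8
grip_force: 0.0
```

Run:
```python
from h import *
c=shot("wrist","w7.png"); o=env.get_obs(); M=R.from_rotvec(o["eef_rot"]).as_matrix(); t=o["tcp_pos"]; print(t,o["force"],o["time"])
th=-.315; C,s=np.cos(th),np.sin(th);Mp=np.array([[C,-s],[s,C]]); L=np.array([585.3,27.])
for q in [(-9,-15),(-9,15),(9,15),(9,-15)]: print(proj(c,[*(L+Mp@q),86]).round(1))
h=cv2.cvtColor(c["color"],cv2.COLOR_RGB2HSV)
u,v=proj(c,[*L,86]); x0,y0=int(u)-50,int(v)-60
m=((h[...,1]>118)&(h[...,2]>195))[y0:y0+110,x0:x0+100].astype(np.uint8)
m=cv2.morphologyEx(m,cv2.MORPH_OPEN,np.ones((13,13),np.uint8))
k=max(cv2.findContours(m,0,2)[0],key=cv2.contourArea); b=cv2.boxPoints(cv2.minAreaRect(k))+[x0,y0]; print(b.round(1)); P=np.array([onz(c,*q,86) for q in b]);print(P.round(1),P.mean(0))
O=L-Mp@[0,65]; a=.41; gr=0
print("pliers O",O)
```

```text
[586.18438286  27.09701379 158.06191727] [ 0.31786302  0.18194609 -0.9909124 ] 8.225
[288.1 248.1]
[340.8 247.9]
[340.3 277.3]
[288.9 277.5]
[[293. 251.]
 [339. 251.]
 [339. 275.]
 [293. 275.]]
[[574.6  17.6  86. ]
 [582.8  42.5  86. ]
 [596.9  38.2  86. ]
 [588.5  12.7  86. ]] [585.71131655  27.74977685  86.        ]
pliers O [565.16192937 -34.80176463]
```

The clasp stands upright and free at (585.7, 27.7). Next I locate the free handle using the black grip in the first top picture.

```bash
cat >> h.py <<'E'
O=np.array([565.6,-34.9]); TH=-.315; MP=R.from_euler('z',TH).as_matrix()[:2,:2]
def press(phi,gap,r=117,z=45,half=11):
    """TCP target so the -x tool face stands gap mm off the outer face at handle angle phi (pliers axes, centre line)"""
    d=np.array([np.cos(phi),np.sin(phi)]); n=np.array([-d[1],d[0]])
    p=O+MP@(d*r-n*(9.5+half+gap)); ty=np.arctan2(*(MP@n)[::-1])  # tool -x along n
    o=env.get_obs(); M=R.from_rotvec(o["eef_rot"]).as_matrix()
    cur=np.arctan2(-M[1,0],-M[0,0]); s=-(ty-cur); s=(s+np.pi)%(2*np.pi)-np.pi
    v=M.T@(np.array([*p,z])-o["tcp_pos"])/10
    print(f"phi {phi:.3f} shift",v.round(2),"spin",round(s,3),"world",p.round(1))
E
python3 - <<'E'
from h import *
im=cv2.imread("pics/top0.png"); c=env.read_camera("top")
h=cv2.cvtColor(im,cv2.COLOR_BGR2HSV); s=h[278:312,328:362]
m=(s[...,2]<100).astype(np.uint8); n,l,st,ce=cv2.connectedComponentsWithStats(m); i=1+st[1:,4].argmax(); k=np.argwhere(l==i)[:,::-1]+[328,278]
print(st[i],k.min(0),k.max(0))
P=np.array([onz(c,u,v,55)[:2] for u,v in k]); Q=(P-O)@MP
vx=cv2.fitLine(Q.astype(np.float32),cv2.DIST_L2,0,.01,.01).ravel(); print(vx)
r=np.hypot(*Q.T); print("r",r.min(),r.max(),"centroid",Q.mean(0),"phi",np.arctan2(*Q.mean(0)[::-1]))
phi=np.arctan2(*Q.mean(0)[::-1])
for z,g in((120,25),(45,25),(45,6)): press(phi,g,z=z)
goto([500,0,0])
E
```

```text
[  4   6  23  24 185] [332 284] [354 307]
[  0.49368337   0.8696417  -63.63177    -87.45815   ]
r 74.74597285876331 143.28845741269825 centroid [-63.63177275 -87.45815469] phi -2.1997858454190444
phi -2.200 shift [ 10.48 -13.3    3.65] spin 0.627 world [444.2 -66.7]
phi -2.200 shift [ 10.49 -13.31  11.15] spin 0.627 world [444.2 -66.7]
phi -2.200 shift [  8.95 -14.42  11.15] spin 0.627 world [455.3 -82.1]
shift [ 7.26 -5.24 15.66] spin 0 t 8.275 tcp [585.2  27.1 156.7] tilt [ 0.001  0.    -1.   ] j [-0.37  0.38  0.31  1.8  -0.14  0.98  1.26]
```

Emit:
{"op": "step_arm", "data": {"rows": [{"x": 2.5, "y": -3.5, "z": 0, "spin": 0.15, "jaw": 1}, {"x": 5, "y": -7, "z": 1.5, "spin": 0.3, "jaw": 1}, {"x": 7.5, "y": -10.5, "z": 2.5, "spin": 0.45, "jaw": 1}, {"x": 10, "y": -13, "z": 3.5, "spin": 0.6, "jaw": 1}, {"x": 10.5, "y": -13.3, "z": 3.6, "spin": 0.63, "jaw": 1}]}}

```text
time: 8.9
tcp_pos: [440.1, -67.7, 118.5]
eef_rot: [-1.436, -2.789, 0.004]
force: [0.5, -0.5, 0.5]
grip_width: -0.1
grip_force: 0.0
```

Emit:
{"op": "step_arm", "data": {"rows": [{"x": 0, "y": 0, "z": 1, "spin": 0, "jaw": 1}, {"x": 0, "y": 0, "z": 4, "spin": 0, "jaw": 1}, {"x": 0, "y": 0, "z": 7.4, "spin": 0, "jaw": 1}, {"x": 0, "y": 0, "z": 7.4, "spin": 0, "jaw": 1}, {"x": 0, "y": 0, "z": 7.4, "spin": 0, "jaw": 1}]}}

```text
time: 9.52
tcp_pos: [445.2, -66.5, 46.7]
eef_rot: [1.43, 2.796, 0.001]
force: [0.3, -1.0, -0.8]
grip_width: -0.1
grip_force: 0.0
```

Run:
```python
from h import *
o=env.get_obs(); print(o["tcp_pos"],o["joints"].round(2),o["force"],o["time"])
for a in (0,.05,.1,.2,.3,.4,.5,.6,.65): press(-2.2+a,0)
press(-2.2,4)
```

```text
[445.230464   -66.45357441  46.65190826] [-0.32  0.35  0.43  2.2  -0.25  0.63  0.92] [ 0.31334151 -0.97926805 -0.82155893] 9.525
phi -2.200 shift [-2.45 -0.1   0.17] spin -0.001 world [458.8 -86.9]
phi -2.150 shift [-3.04 -0.18  0.17] spin -0.051 world [461.5 -92.2]
phi -2.100 shift [-3.63 -0.24  0.17] spin -0.101 world [464.5 -97.3]
phi -2.000 shift [-4.82 -0.27  0.17] spin -0.201 world [ 471.3 -107.1]
phi -1.900 shift [-6.   -0.17  0.17] spin -0.301 world [ 478.9 -116.1]
phi -1.800 shift [-7.17  0.04  0.17] spin -0.401 world [ 487.5 -124.4]
phi -1.700 shift [-8.31  0.36  0.17] spin -0.501 world [ 496.8 -131.7]
phi -1.600 shift [-9.42  0.8   0.17] spin -0.601 world [ 506.8 -138.1]
phi -1.550 shift [-9.95  1.06  0.17] spin -0.651 world [ 512.1 -140.9]
phi -2.200 shift [-2.05 -0.1   0.17] spin -0.001 world [456.5 -83.7]
```

Emit:
{"op": "step_arm", "data": {"rows": [{"x": -1.0, "y": -0.1, "z": 0.1, "spin": 0, "jaw": 1}, {"x": -1.8, "y": -0.1, "z": 0.1, "spin": 0, "jaw": 1}, {"x": -2.3, "y": -0.1, "z": 0.1, "spin": 0, "jaw": 1}, {"x": -2.6, "y": -0.1, "z": 0.1, "spin": 0, "jaw": 1}, {"x": -2.9, "y": -0.15, "z": 0.1, "spin": -0.02, "jaw": 1}]}}

```text
time: 10.15
tcp_pos: [459.4, -90.3, 45.1]
eef_rot: [-1.401, -2.81, -0.001]
force: [-1.7, 2.1, 2.8]
grip_width: 0.1
grip_force: 1.3
```

Run:
```python
from h import *
for a in (0,.05,.1,.15,.2,.25,.3): press(-2.2+a,0)
```

```text
phi -2.200 shift [0.31 0.16 0.02] spin 0.019 world [458.8 -86.9]
phi -2.150 shift [-0.28  0.06  0.01] spin -0.031 world [461.5 -92.2]
phi -2.100 shift [-0.87 -0.01  0.01] spin -0.081 world [464.5 -97.3]
phi -2.050 shift [-1.46 -0.05  0.01] spin -0.131 world [ 467.8 -102.3]
phi -2.000 shift [-2.05 -0.06  0.01] spin -0.181 world [ 471.3 -107.1]
phi -1.950 shift [-2.65 -0.04  0.01] spin -0.231 world [ 475.  -111.7]
phi -1.900 shift [-3.24  0.01  0.01] spin -0.281 world [ 478.9 -116.1]
```

Emit:
{"op": "step_arm", "data": {"rows": [{"x": -0.4, "y": 0, "z": 0, "spin": -0.04, "jaw": 1}, {"x": -0.9, "y": 0, "z": 0, "spin": -0.08, "jaw": 1}, {"x": -1.4, "y": -0.05, "z": 0, "spin": -0.13, "jaw": 1}, {"x": -1.75, "y": -0.05, "z": 0, "spin": -0.155, "jaw": 1}, {"x": -2.05, "y": -0.05, "z": 0, "spin": -0.18, "jaw": 1}]}}

```text
time: 10.78
tcp_pos: [470.5, -107.7, 44.9]
eef_rot: [-1.143, -2.924, 0.0]
force: [-4.0, 1.6, 2.7]
grip_width: -0.1
grip_force: 2.1
```

Emit:
{"op": "step_arm", "data": {"rows": [{"x": -0.24, "y": -0.04, "z": 0, "spin": -0.02, "jaw": 1}, {"x": -0.47, "y": -0.07, "z": 0, "spin": -0.04, "jaw": 1}, {"x": -0.71, "y": -0.09, "z": 0, "spin": -0.06, "jaw": 1}, {"x": -0.95, "y": -0.12, "z": 0, "spin": -0.08, "jaw": 1}]}}

```text
time: 11.28
tcp_pos: [476.7, -115.2, 44.8]
eef_rot: [-1.026, -2.967, 0.001]
force: [-4.9, 1.2, 2.7]
grip_width: -0.1
grip_force: 2.7
```

Emit:
{"op": "step_arm", "data": {"rows": [{"x": -0.24, "y": -0.04, "z": 0, "spin": -0.02, "jaw": 1}, {"x": -0.47, "y": -0.07, "z": 0, "spin": -0.04, "jaw": 1}, {"x": -0.71, "y": -0.09, "z": 0, "spin": -0.06, "jaw": 1}]}}

```text
time: 11.65
tcp_pos: [481.5, -120.3, 44.8]
eef_rot: [-0.936, -2.996, 0.001]
force: [-5.6, -0.1, 3.5]
grip_width: -0.4
grip_force: 2.9
```

Emit:
{"op": "step_arm", "data": {"rows": [{"x": -0.24, "y": -0.04, "z": 0, "spin": -0.02, "jaw": 1}, {"x": -0.47, "y": -0.07, "z": 0, "spin": -0.04, "jaw": 1}]}}

```text
time: 11.9
tcp_pos: [484.9, -123.6, 44.8]
eef_rot: [-0.876, -3.014, 0.001]
force: [-6.2, 0.5, 3.2]
grip_width: 0.2
grip_force: 3.0
```

Emit:
{"op": "step_arm", "data": {"rows": [{"x": -0.24, "y": -0.04, "z": 0, "spin": -0.02, "jaw": 1}, {"x": -0.47, "y": -0.07, "z": 0, "spin": -0.04, "jaw": 1}]}}

```text
time: 12.15
tcp_pos: [488.4, -126.8, 44.8]
eef_rot: [-0.816, -3.031, 0.001]
force: [-6.5, 1.0, 3.8]
grip_width: -0.1
grip_force: 3.1
```

Emit:
{"op": "step_arm", "data": {"rows": [{"x": -0.24, "y": -0.04, "z": 0, "spin": -0.02, "jaw": 1}]}}

```text
time: 12.28
tcp_pos: [490.3, -128.3, 44.8]
eef_rot: [-0.785, -3.039, 0.001]
force: [-6.7, 0.6, 3.7]
grip_width: 0.3
grip_force: 3.2
```

Emit:
{"op": "step_arm", "data": {"rows": [{"x": -0.24, "y": -0.04, "z": 0, "spin": -0.02, "jaw": 1}]}}

```text
time: 12.4
tcp_pos: [492.0, -129.8, 44.8]
eef_rot: [-0.755, -3.046, 0.0]
force: [-7.9, 1.6, 4.2]
grip_width: -0.0
grip_force: 3.9
```

Emit:
{"op": "step_arm", "data": {"rows": [{"x": -0.24, "y": -0.04, "z": 0, "spin": -0.02, "jaw": 1}]}}

```text
time: 12.52
tcp_pos: [493.0, -130.6, 44.7]
eef_rot: [-0.723, -3.051, -0.001]
force: [-9.7, 3.1, 9.1]
grip_width: 0.1
grip_force: 5.3
```

Emit:
{"op": "step_arm", "data": {"rows": [{"x": -0.24, "y": -0.04, "z": 0, "spin": -0.02, "jaw": 1}]}}

```text
time: 12.65
tcp_pos: [494.1, -131.6, 44.7]
eef_rot: [-0.692, -3.056, -0.002]
force: [-10.8, 5.4, 10.7]
grip_width: -0.1
grip_force: 6.1
```

Emit:
{"op": "step_arm", "data": {"rows": [{"x": -0.18, "y": -0.03, "z": 0, "spin": -0.015, "jaw": 1}]}}

```text
time: 12.78
tcp_pos: [495.3, -132.5, 44.7]
eef_rot: [-0.669, -3.06, -0.002]
force: [-11.6, 4.4, 10.0]
grip_width: 0.4
grip_force: 6.1
```

Emit:
{"op": "step_arm", "data": {"rows": [{"x": -0.18, "y": -0.03, "z": 0, "spin": -0.015, "jaw": 1}]}}

```text
time: 12.9
tcp_pos: [496.7, -133.5, 44.7]
eef_rot: [-0.646, -3.065, -0.002]
force: [-11.5, 4.7, 10.3]
grip_width: 0.3
grip_force: 6.0
```

Emit:
{"op": "step_arm", "data": {"rows": [{"x": -0.12, "y": -0.02, "z": 0, "spin": -0.01, "jaw": 1}]}}

```text
time: 13.02
tcp_pos: [497.9, -134.3, 44.7]
eef_rot: [-0.631, -3.069, -0.002]
force: [-11.5, 3.0, 9.2]
grip_width: 0.0
grip_force: 5.6
```

Emit:
{"op": "step_arm", "data": {"rows": [{"x": -0.12, "y": -0.02, "z": 0, "spin": -0.01, "jaw": 1}]}}

```text
time: 13.15
tcp_pos: [499.3, -135.2, 44.8]
eef_rot: [-0.616, -3.073, -0.001]
force: [-9.4, 3.7, 7.8]
grip_width: -0.3
grip_force: 4.9
```

Emit:
{"op": "step_arm", "data": {"rows": [{"x": -0.12, "y": -0.02, "z": 0, "spin": -0.01, "jaw": 1}]}}

```text
time: 13.28
tcp_pos: [500.9, -136.2, 44.8]
eef_rot: [-0.601, -3.077, -0.001]
force: [-8.7, 1.9, 5.9]
grip_width: -0.2
grip_force: 4.6
```

Emit:
{"op": "step_arm", "data": {"rows": [{"x": -0.12, "y": -0.02, "z": 0, "spin": -0.01, "jaw": 1}]}}

```text
time: 13.4
tcp_pos: [502.6, -137.2, 44.8]
eef_rot: [-0.586, -3.082, -0.0]
force: [-6.4, 1.4, 3.5]
grip_width: -0.3
grip_force: 3.3
```

Emit:
{"op": "step_arm", "data": {"rows": [{"x": -0.1, "y": -0.02, "z": 0, "spin": -0.01, "jaw": 1}]}}

```text
time: 13.52
tcp_pos: [503.9, -138.0, 44.8]
eef_rot: [-0.571, -3.086, 0.0]
force: [-6.0, -0.6, 3.9]
grip_width: 0.2
grip_force: 3.2
```

Clicked; continuing gently to flush.

Emit:
{"op": "step_arm", "data": {"rows": [{"x": -0.1, "y": -0.02, "z": 0, "spin": -0.01, "jaw": 1}]}}

```text
time: 13.65
tcp_pos: [504.6, -138.5, 44.8]
eef_rot: [-0.556, -3.088, 0.0]
force: [-7.5, 1.6, 4.4]
grip_width: -0.3
grip_force: 3.9
```

Emit:
{"op": "step_arm", "data": {"rows": [{"x": -0.1, "y": -0.02, "z": 0, "spin": -0.01, "jaw": 1}]}}

```text
time: 13.78
tcp_pos: [504.8, -138.7, 44.8]
eef_rot: [-0.54, -3.089, -0.001]
force: [-9.8, 1.5, 6.8]
grip_width: 0.3
grip_force: 4.7
```

Emit:
{"op": "step_arm", "data": {"rows": [{"x": -0.08, "y": -0.01, "z": 0, "spin": -0.007, "jaw": 1}]}}

```text
time: 13.9
tcp_pos: [505.0, -138.8, 44.8]
eef_rot: [-0.529, -3.09, -0.001]
force: [-9.5, 2.5, 8.6]
grip_width: 0.5
grip_force: 5.4
```

Emit:
{"op": "step_arm", "data": {"rows": [{"x": -0.15, "y": 0, "z": 0, "spin": 0, "jaw": 1}]}}

```text
time: 14.02
tcp_pos: [505.3, -139.0, 44.7]
eef_rot: [-0.529, -3.087, -0.002]
force: [-13.4, 3.3, 12.1]
grip_width: 0.0
grip_force: 7.0
```

Emit:
{"op": "step_arm", "data": {"rows": [{"x": -0.15, "y": 0, "z": 0, "spin": 0, "jaw": 1}]}}

```text
time: 14.15
tcp_pos: [505.5, -139.1, 44.7]
eef_rot: [-0.528, -3.085, -0.003]
force: [-16.8, 4.9, 14.3]
grip_width: 0.2
grip_force: 8.5
```

Emit:
{"op": "step_arm", "data": {"rows": [{"x": 0.08, "y": 0, "z": 0, "spin": 0, "jaw": 1}, {"x": 0.08, "y": 0, "z": 0, "spin": 0, "jaw": 1}]}}

```text
time: 14.4
tcp_pos: [505.3, -139.0, 44.7]
eef_rot: [-0.529, -3.086, -0.002]
force: [-12.9, 3.7, 12.1]
grip_width: 0.1
grip_force: 7.0
```

Emit:
{"op": "step_arm", "data": {"rows": [{"x": -0.06, "y": 0, "z": 0, "spin": 0, "jaw": 1}, {"x": -0.06, "y": 0, "z": 0, "spin": 0, "jaw": 1}, {"x": -0.06, "y": 0, "z": 0, "spin": 0, "jaw": 1}, {"x": -0.06, "y": 0, "z": 0, "spin": 0, "jaw": 1}, {"x": -0.06, "y": 0, "z": 0, "spin": 0, "jaw": 1}]}}

```text
time: 15.02
tcp_pos: [505.4, -139.0, 44.7]
eef_rot: [-0.529, -3.085, -0.003]
force: [-15.0, 4.0, 13.7]
grip_width: 0.1
grip_force: 7.6
```

Emit:
{"op": "step_arm", "data": {"rows": [{"x": 0, "y": 0, "z": 0, "spin": 0, "jaw": 1}, {"x": 0, "y": 0, "z": 0, "spin": 0, "jaw": 1}, {"x": 0, "y": 0, "z": 0, "spin": 0, "jaw": 1}, {"x": 0, "y": 0, "z": 0, "spin": 0, "jaw": 1}, {"x": 0, "y": 0, "z": 0, "spin": 0, "jaw": 1}]}}

```text
time: 15.65
tcp_pos: [505.4, -139.0, 44.7]
eef_rot: [-0.528, -3.085, -0.003]
force: [-14.5, 4.3, 13.8]
grip_width: -0.1
grip_force: 7.6
```

Emit:
{"op": "step_arm", "data": {"rows": [{"x": 0, "y": 0, "z": 0, "spin": 0, "jaw": 1}, {"x": 0, "y": 0, "z": 0, "spin": 0, "jaw": 1}]}}

```text
time: 15.9
tcp_pos: [505.4, -139.0, 44.7]
eef_rot: [-0.529, -3.085, -0.003]
force: [-15.5, 4.1, 13.5]
grip_width: 0.0
grip_force: 7.6
```

Run:
```python
from h import *
a=-2.2+.62
for q in (a,a-.1,a-.2,a-.3,a-.4,a-.5,a-.62): press(q,0)
press(-2.2,25)
```

```text
phi -1.580 shift [-0.33  0.09 -0.03] spin -0.015 world [ 508.9 -139.3]
phi -1.680 shift [ 0.83  0.34 -0.02] spin 0.085 world [ 498.8 -133.1]
phi -1.780 shift [ 1.96  0.7  -0.01] spin 0.185 world [ 489.3 -125.9]
phi -1.880 shift [3.05 1.17 0.01] spin 0.285 world [ 480.6 -117.9]
phi -1.980 shift [4.09 1.75 0.02] spin 0.385 world [ 472.7 -109. ]
phi -2.080 shift [5.06 2.43 0.03] spin 0.485 world [465.8 -99.3]
phi -2.200 shift [6.13 3.36 0.04] spin 0.605 world [458.8 -86.9]
phi -2.200 shift [8.19 4.79 0.07] spin 0.605 world [444.1 -66.7]
```

Emit:
{"op": "step_arm", "data": {"rows": [{"x": 0.5, "y": 0.2, "z": 0, "spin": 0.04, "jaw": 1}, {"x": 1.5, "y": 0.5, "z": 0, "spin": 0.13, "jaw": 1}, {"x": 3, "y": 1.2, "z": 0, "spin": 0.28, "jaw": 1}, {"x": 4.5, "y": 2, "z": 0, "spin": 0.43, "jaw": 1}, {"x": 6, "y": 3, "z": 0, "spin": 0.58, "jaw": 1}]}}

```text
time: 16.52
tcp_pos: [462.8, -91.9, 44.7]
eef_rot: [-1.401, -2.811, 0.001]
force: [-2.2, 1.5, -2.4]
grip_width: -0.1
grip_force: 1.2
```

Emit:
{"op": "step_arm", "data": {"rows": [{"x": 1, "y": 0.3, "z": 0, "spin": 0, "jaw": 1}, {"x": 2.5, "y": 0.3, "z": 0, "spin": 0, "jaw": 1}, {"x": 2.5, "y": 0.3, "z": -3, "spin": 0, "jaw": 1}, {"x": 2.5, "y": 0.3, "z": -8, "spin": 0, "jaw": 1}, {"x": 2.5, "y": 0.3, "z": -12, "spin": 0, "jaw": 1}]}}

```text
time: 17.15
tcp_pos: [452.9, -70.3, 167.6]
eef_rot: [1.39, 2.813, 0.003]
force: [1.0, 0.7, -0.4]
grip_width: 0.2
grip_force: 0.0
```

Emit:
{"op": "step_arm", "data": {"rows": [{"x": 0, "y": 0, "z": -3, "spin": 0, "jaw": 1}, {"x": -3, "y": 4, "z": -3, "spin": 0, "jaw": 1}, {"x": -3, "y": 8, "z": -3, "spin": 0, "jaw": 1}, {"x": -3, "y": 8, "z": -3, "spin": 0, "jaw": 1}]}}

```text
time: 17.65
tcp_pos: [536.5, -42.9, 195.8]
eef_rot: [1.384, 2.816, 0.003]
force: [-1.0, -1.5, -0.0]
grip_width: 0.1
grip_force: 0.0
```

Run:
```python
from h import *
c=shot("wrist"); t=shot("top"); s=shot("scene"); o=env.get_obs(); print(o["tcp_pos"],o["force"],o["time"])
a=cv2.resize(c["color"],(400,300)); b=cv2.resize(t["color"][215:315,255:395],(400,286)); d=cv2.resize(s["color"][200:290,280:400],(400,300))
k=np.zeros((600,800,3),np.uint8); k[:300,:400]=a;k[:286,400:]=b;k[300:,:400]=d
e=s["color"][280:350,390:510]; k[300:533,400:]=cv2.resize(e,(400,233))
cv2.imwrite("pics/f.png",k[:,:,::-1])
```

```text
[532.82081157 -46.20052008 195.26384111] [0.4132996  0.11686543 0.70061559] 17.8
```

View pics/f.png

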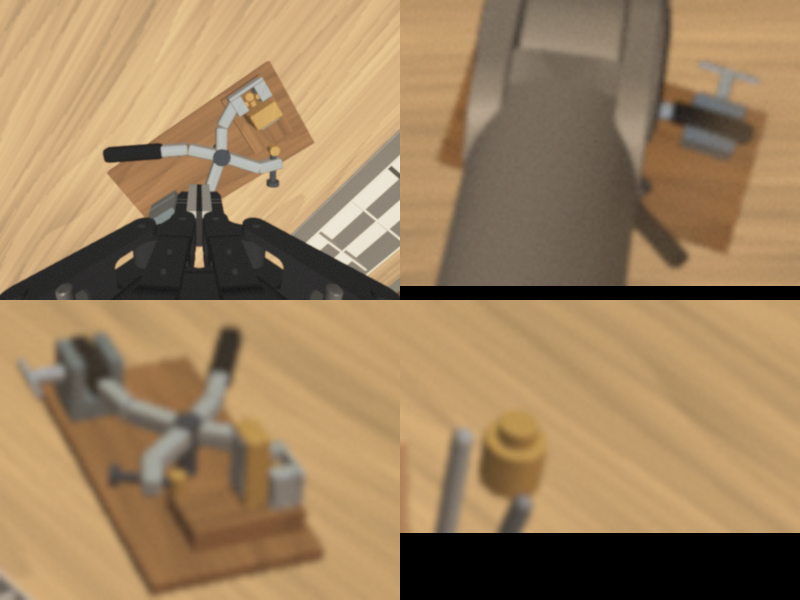

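The clasp stands upright on the ledge, flush in the socket at wrist-crop (262,112). The handle is open again and the bush is unmoved. Handing in.

Emit:
{"op": "step_arm", "data": {"rows": [{"x": 0, "y": 0, "z": 0, "spin": 0, "jaw": 1}, {"x": 0, "y": 0, "z": 0, "spin": 0, "jaw": 1}]}}

```text
time: 18.05
tcp_pos: [532.7, -46.1, 195.3]
eef_rot: [1.396, 2.814, 0.001]
force: [-0.1, 0.7, -0.8]
grip_width: -0.0
grip_force: 0.0
```

```bash
python3 -c "
from station import env
print(env.close_job())"
```

```text
the job is handed in; nothing more can be done
None
```

I stood the clasp on the ledge, pressed it until the stud clicked home, held it flush at about 15 N for over 1 s (brief peak about 17.5 N), then let the handle spring open and handed the job in at about 18 s; no verdict came back.

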